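# Hold the quilt peg gaping over the tub rim

## Robot

A 7-joint arm with a two-finger parallel gripper is mounted at the origin on the work surface. World frame = base frame: x ahead of the robot, y to its left, z up, the work surface at z = 0. Lengths are in mm, angles in rad, forces in N, time in s.
With the tool pointing down it reaches from about 425 to 950 mm from the base axis. Payload 4.7 kg.
Tool frame: the origin (TCP) lies between the finger pads; the fingertips stand 25 mm ahead of it and the grasp point (between the pads) lies 6 mm ahead of it; z points along the fingers, y is the line along which they close (so a half turn about z gives the same grasp; the last joint's range is limited). The gripper opens to 85 mm and grips with 20 to 120 N. Pads are 22 mm wide; open, the fingers measure 114 mm over their backs; the gripper's body (76 mm by 85 mm) begins 54 mm behind the grasp point. The pads swing forward as they close: fully open they stand 13 mm farther back than shut.
Start: joints at [1.127, 0.469, -0.049, 1.532, 0.024, 1.141, -0.082], TCP at [272.075, -617.755, 256.335] pointing down, gripper open.
Joint ranges: [-2.59, 2.59], [-0.33, 1.99], [-1.39, 1.29], [0.1, 2.45], [-1.04, 4.18], [0.21, 1.99], [-2.66, 2.66]. Speed limits (rad/s): [2.57, 2.57, 3.14, 3.14, 3.14, 3.14, 3.14].

## Interface

Orientations are given as a rotation vector (axis times angle).
In Python, from bench import arm, eyes gives the robot as it stands. The module is installed in compiled form; this text tells all that it offers.
- The arm moves only by the shell command python3 -m jog 'ROWS' [FORCE]. ROWS is JSON, one flat list of numbers, 5 for each row, row after row: the shift along the tool's x, y, z normalised to -1 to 1, where 1 is 0.1 m, then the turn about the tool's z normalised to -1 to 1, where 1 is 180 degrees, then the closure, from -1 (fully open) to 1 (shut), so that 0 is half open. A call has 1 to 8 rows; each row is the pose to reach, as a shift and turn from the pose commanded when the call began, along the tool's axes at that moment, turning the shorter way round; what a row does not reach only later rows make up. A row lasts 1/8 s, in which the tool goes at most 62.5 mm and 10.7 degrees, less where a joint would pass 70% of its speed; a pose out of reach is approached as far as the arm can. A call with a number of a shift or a turn outside -1 to 1 is refused whole. A call with a gripper value outside its range is refused whole. The fingers move at their own pace and stop on an object; FORCE is the grip in N (left out, the last holds). Time passes only in rows, so rows that repeat a pose let the fingers close. It gives the time, the measured TCP pose, the force, the opening and the grip force at its end, in the units of the state.
- arm.get_obs(): the state, without advancing time (a new reading comes with each control period).
- eyes.grab_frame(name): name is "scene" or "top" or "wrist"; returns the picture (384x512x3 uint8, red, green, blue); there is no depth.
- eyes.camera_model(name): a dict with "fx", "fy", "cx", "cy" (pixels), "eye" and "attitude" of the camera in the world. Camera axes: x right, y up, looking along -z (the intrinsics and any distortion apply to the point x, -y, -z); pixel columns grow to the right and rows downward; lengths in mm; the calibration is good to about 2 mm. A picture is of the moment at which its call begins: read the wrist's pose just before it. camera_model takes no time and is no camera call; for the wrist camera it gives the pose at the moment of the call.
- arm.sign_off(): hands the job in; it is judged then, once.
The state is a dict: "clock": time; "joint_positions": joint angles; "joint_velocities": joint speeds; "joint_efforts": joint torques, N m; "tool_pos": TCP position; "eef_rot": TCP orientation; "force": force on the tool from outside, world axes, zero at the start; "ft_torque": the same for the moment, N m; "grip_width": finger opening in mm; "finger_force": force on a finger pad.
Only numpy, scipy, OpenCV 4.12 (cv2) and the standard library are available. Lean on these libraries where they do the work, as an engineer would, in place of code of your own. Each camera call takes 0.05 s, during which the arm holds its last target. There are 200 camera calls.

## Task

Squeeze open the big quilt peg that is clipped on the edge of the peg basket, lift it off, and bring it down jaws first over the pink tub's rim, in the middle of the robot's side, half-way between the two carrying lugs: one jaw inside the tub, one outside. Its plastic is old and brittle, so squeeze its handles gently, and do not press it on the tub; leave the pot lid, the two katoris and the soap dish where they are. Finish while still holding the peg wide open there, with the rim well in between the jaws and neither jaw touching the tub, so that I can tuck in the corner of a face cloth before it bites.

Things in the scene. Friction and masses are not known exactly. Their poses are not given: they have to be found in the camera images.
- peg_pivot (a point): Middle of the hinge of the big ivory plastic quilt peg, the only big one: a two-lever clothes peg 112 mm long, 28 mm wide along the hinge, 50 g. Axes turn with half A: y along the hinge, z from jaws to handles, x across the jaws from half B to half A. It starts upright, handles up, clipped on the basket's edge, pivot 49 mm above that edge.
- handle_a (a point): Middle of the outer face of half A's (+x half's) finger plate, where it is squeezed, 37 mm above the pivot. The plates span 24 to 50 mm above the pivot, 28 mm wide. Over both plates' outer ends the shut peg measures 54 mm. Squeezed together along x they open the jaws: 44 mm over the ends gives a gape of 0.19 rad, 40 mm 0.27, 36 mm 0.35; below 32 mm the peg is at its stop.
- handle_b (a point): The same on half B (the -x half). Axes of half B.
- jaw_tip_a (a point): Lowest inner edge of the jaw pad of half A, middle of its width, 62 mm below the pivot. Only the last 16 mm of the jaws are flat pads, 4 mm thick; above these the jaws bow outwards. Axes of half A.
- jaw_tip_b (a point): The same on half B. Axes of half B.
- peg_gape (a joint): Angle between the peg's halves, rad: 0 = biting the basket's 4 mm edge, -0.06 = shut on nothing, 0.46 = stop. Gap between the jaw tips: 4 mm + 62 mm per rad; wide open is above 0.20 (16 mm). Spring 0.65 N m/rad, 0.33 N m at 0: the handle ends take about 7 N a side to start to open, 10 to 11 N a side at 0.3 to 0.35. The peg breaks above 32 N a side.
- basket: Grey plastic peg basket, fixed, open box 120 mm (x) by 190 mm (y) by 100 mm high, walls 4 mm; origin at the centre of its underside. The peg bites the middle part of the wall on its -x side, which faces the robot. Small wooden pegs lie on its floor, below 65 mm.
- tub: Pink round plastic wash tub, fixed, 150 mm high, 360 mm across; origin at the centre of its underside, z up. Its two carrying lugs, loops that stand out 32 mm from the rim, are at its +y and -y. The wall leans inwards going down, by 1 mm in 5 mm.
- rim_spot (a point): Top of the tub's rim, on the middle of the rim's thickness, half-way between the lugs on the robot's side: 180 mm from the tub's axis towards its -x, 150 mm above the tiles. Axes of the tub: x points inwards across the rim to the tub's axis, y along the rim, z up. The rim is a bead 6 mm thick and 10 mm high.
- pot_lid_edge (a point): Stainless steel rice pot lid, loose, 220 mm across, 40 mm high with its knob, lying flat on the far side of the tub's rim. The point is on its edge nearest to the robot, at its underside; its centre lies 110 mm along this point's x axis.
- katori_a: Stainless steel bowl, loose, 94 mm across, 45 mm high, standing on the tiles. Origin: centre of its underside.
- katori_b: The same, the second bowl.
- soap_dish: Plastic soap dish, loose, 78 by 112 by 26 mm, on the tiles in front of the basket, on the robot's side, its hinged lid propped half open, up to 110 mm high. Origin: centre of its underside.
There are look-alikes about, which are no part of the job. Of the things that look like the part that bears peg_pivot, the largest one is meant. Several things look just like the basket: the one meant starts farthest to the robot's left.

How it is judged (in metres and radians):
On the way:
1. the peg has been lifted off the basket's edge in the grip (contact force between peg and basket below 0.05 N and height (world z) of peg_pivot above 0.175 m and contact force between the fingers and peg above 2 N), for 0.1 s.
At the end, for the whole second after the job is handed in: Fingers hold the peg open at least 0.20 rad, jaws astride the rim within 30 mm of the mid-point between the lugs: one tip inside, one outside, both 6 mm or more below the rim's top, pivot 15 mm or more above it, peg not touching the tub. Lid, bowls and dish within 20 mm of their places (value of joint peg_gape above 0.2 rad and contact force between the fingers and peg above 2 N and contact force between peg and tub below 0.2 N and ((x of jaw_tip_a in the frame of rim_spot above 0.004 m and x of jaw_tip_b in the frame of rim_spot below -0.004 m) or (x of jaw_tip_b in the frame of rim_spot above 0.004 m and x of jaw_tip_a in the frame of rim_spot below -0.004 m)) and y of jaw_tip_a in the frame of rim_spot between -0.03 and 0.03 m and y of jaw_tip_b in the frame of rim_spot between -0.03 and 0.03 m and z of each of jaw_tip_a, jaw_tip_b in the frame of rim_spot below -0.006 m and z of peg_pivot in the frame of rim_spot above 0.015 m and distance of each of pot_lid_edge, katori_a, katori_b, soap_dish from where it was at the start of the episode below 0.02 m); the arm keeps its last pose, push and grip.
It fails at once if the brittle peg is squeezed with more than about 32 N on a side (contact force between the fingers and peg above 64 N).
It fails at once if the peg is pressed on the tub with more than 10 N (contact force between peg and tub above 10 N).
It fails at once if the lid, a bowl or the soap dish is pushed more than 20 mm (distance of any of pot_lid_edge, katori_a, katori_b, soap_dish from where it was at the start of the episode above 0.02 m).
It also fails if it takes over 42 s, if anything falls off the work surface, if the arm or the gripper's body presses on something with over 40 N, if the wrist force passes 120 N, or if a joint passes its speed limit or range.

## Working session

There is one attempt and no reset: what is moved stays moved. The work goes in short steps, Python scripts to look and compute and a shell command to move; the robot and the scene stay as the last step left them, time stands still between calls to the robot, and variables do not carry over. Pictures are saved under pics/ and viewed, at most 10 in all, crops included, and the job is handed in when it is done.

```bash
mkdir -p pics
cat > h.py <<'E'
import numpy as np, cv2
from bench import arm, eyes
from scipy.spatial.transform import Rotation as R
def cam(n):
    m=eyes.camera_model(n); return m
def rot(m):
    a=np.array(m["attitude"],float)
    return a if a.shape==(3,3) else R.from_rotvec(a).as_matrix()
def ray(m,u,v):
    k=np.array([[m["fx"],0,m["cx"]],[0,m["fy"],m["cy"]],[0,0,1.]])
    d=np.array(m.get("distortion",[0]*5),float).ravel() if not isinstance(m.get("distortion"),dict) else np.zeros(5)
    x,y=cv2.undistortPoints(np.array([[[u,v]]],float),k,d)[0,0]
    d=rot(m)@np.array([x,-y,-1.]); return np.array(m["eye"],float),d
def plane(m,u,v,z):
    e,d=ray(m,u,v); return e+d*(z-e[2])/d[2]
def two(m1,p1,m2,p2):
    e1,d1=ray(m1,*p1); e2,d2=ray(m2,*p2)
    t=np.linalg.lstsq(np.c_[d1,-d2],e2-e1,rcond=None)[0]
    a,b=e1+t[0]*d1,e2+t[1]*d2; return (a+b)/2,np.linalg.norm(a-b)
def proj(m,p):
    c=rot(m).T@(np.array(p,float)-np.array(m["eye"]))
    return m["cx"]+m["fx"]*c[0]/-c[2], m["cy"]-m["fy"]*c[1]/-c[2]
def save(n,f):
    i=eyes.grab_frame(n); cv2.imwrite(f,i[...,::-1]); return i
E
python3 - <<'E'
from h import *
for n in("scene","top"):
    i=save(n,f"pics/{n}0.png"); print(n,i.shape,cam(n))
print(cam("wrist")); print(arm.get_obs())
E
```

```text
scene (384, 512, 3) {'fx': 478.04145050149214, 'fy': 478.04145050149214, 'cx': 253.37642081137864, 'cy': 196.55381950995067, 'eye': array([1240.0795738 ,  203.72010687, 1116.31304294]), 'attitude': array([0.42970539, 0.64657099, 1.87505954])}
top (384, 512, 3) {'fx': 374.29068775624177, 'fy': 374.29068775624177, 'cx': 257.522944538213, 'cy': 192.63291866604243, 'eye': array([ 367.00955298,  -77.30749939, 1019.72216594]), 'attitude': array([ 0.13692885, -0.17047361, -1.57372973])}
{'fx': 340.1972267732864, 'fy': 340.1972267732864, 'cx': 253.53534530875132, 'cy': 183.97966224718422, 'eye': array([ 338.8155278 , -587.78851297,  372.8225591 ]), 'attitude': array([-0.25995783,  0.16942925, -1.14714953])}
{'clock': 0.1, 'joint_positions': array([ 1.12709704,  0.46939594, -0.04861014,  1.53355243,  0.02406485,
        1.1409755 , -0.0823092 ]), 'joint_velocities': array([ 1.73471363e-03, -2.11527027e-04, -1.42037142e-03, -1.81474774e-03,
        1.55431387e-03, -3.19002182e-05, -1.68252545e-04]), 'joint_efforts': array([ 4.00523704e-04, -5.11519003e+01, -4.69299336e-02, -2.38391250e+01,
        1.08008305e-02,  4.38663410e-03,  1.67472461e-05]), 'tool_pos': array([ 271.87354788, -617.31921226,  255.35197877]), 'eef_rot': array([-3.07259195e+00, -6.46580780e-01,  5.95667927e-04]), 'force': array([-0.48237611,  0.2205036 , -0.10584227]), 'ft_torque': array([0.01079569, 0.0256084 , 0.03343936]), 'finger_force': 0.0, 'grip_width': 85.46759818145937}
```

View pics/scene0.png

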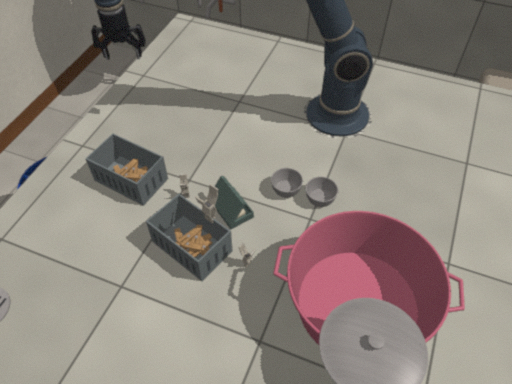

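View pics/top0.png

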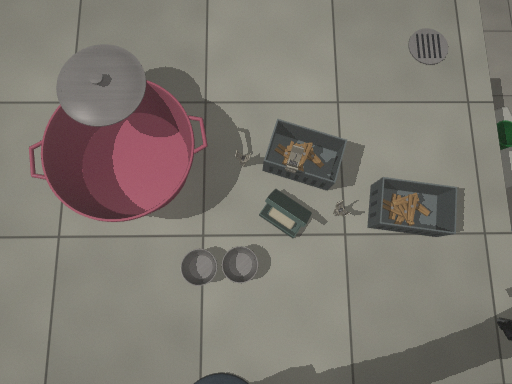

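The tub is at top (118,158). The intended basket (larger y) is at top (305,155), with the ivory peg near (297,155). In the scene view the peg is at about (210,200), and the dish beside it at (233,203). I'll enlarge both.

Run:
```python
import cv2,numpy as np
a=cv2.imread("pics/top0.png")[105:245,225:365]; b=cv2.imread("pics/scene0.png")[160:280,140:260]
cv2.imwrite("pics/c1.png",np.hstack([cv2.resize(a,(400,400),interpolation=2),cv2.resize(b,(400,400),interpolation=2)]))
```

```text
(no output)
```

View pics/c1.png

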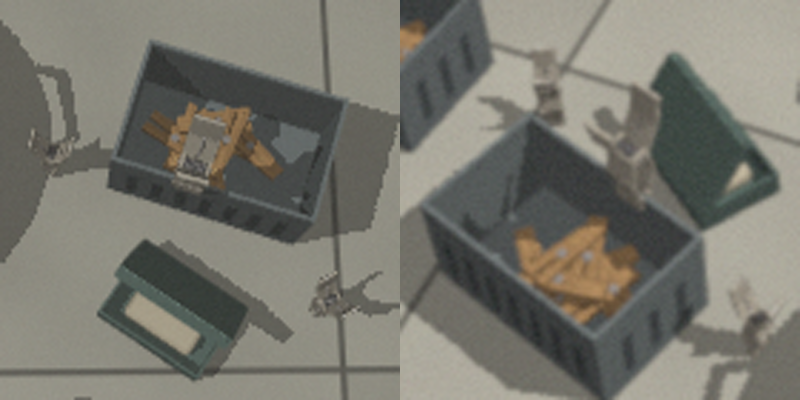

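Top crop: the peg straddles the near wall at crop (195,182), and its handle ends are near (210,120) and (190,183). Scene crop: handle tips are at (598,127) and (645,90), the hinge is at about (625,150), and the base is at (630,195).

Run:
```python
from h import *
t,s=cam("top"),cam("scene")
T=lambda x,y:(225+x*.35,105+y*.35); S=lambda x,y:(140+(x-400)*.3,160+y*.3)
for c in[(112,158),(307,215),(347,98),(152,42)]: print("bask",plane(t,*T(*c),100).round())
for c in[(428,207),(600,335),(702,237),(530,118)]: print("baskS",plane(s,*S(*c),100).round())
# tub rim: fit ellipse of pink outline in top; cast boundary on z=150
im=cv2.imread("pics/top0.png"); hsv=cv2.cvtColor(im,cv2.COLOR_BGR2HSV)
m=((hsv[...,0]>160)&(hsv[...,1]>90)).astype(np.uint8)
cs=max(cv2.findContours(m,0,1)[0],key=cv2.contourArea)[:,0]
P=np.array([plane(t,*p,150)[:2] for p in cs.astype(float)])
h=cv2.convexHull(P.astype(np.float32))[:,0]
c=np.array([820,230.]);c=P.mean(0)
from scipy.optimize import least_squares
# robust circle r=180 (outer edge maybe 183)
f=lambda q:np.hypot(*(P-q[:2]).T)-q[2]
r=least_squares(f,[*c,183],loss="cauchy",f_scale=2); print("tub",r.x)
d=f(r.x); L=P[d>15]; 
for sg in(1,-1):
    q=L[(L[:,1]-r.x[1])*sg>100]; print("lug",q.mean(0),len(q), q[np.argmax(f(r.x)[d>15][(L[:,1]-r.x[1])*sg>100])])
print("peg axis base")
for a,b in[((210,120),(645,90)),((200,150),(625,150))]: print(two(t,T(*a),s,S(*b)))
print(arm.get_obs()["tool_pos"])
```

```text
bask [ 633. -116.  100.]
bask [ 580. -288.  100.]
bask [ 689. -330.  100.]
bask [ 743. -154.  100.]
baskS [ 688. -319.  100.]
baskS [ 741. -145.  100.]
baskS [ 634. -110.  100.]
baskS [ 580. -287.  100.]
tub [656.13972128 238.2498212  181.46388313]
lug [618.80489931 440.64232024] 42 [585.11532858 437.79773376]
lug [690.75154258  35.09398669] 41 [724.55967158  37.70433183]
peg axis base
(array([ 618.23791927, -171.18341055,  238.17959324]), np.float64(29.488570913682405))
(array([ 620.51848108, -182.21781693,  160.417955  ]), np.float64(10.103427524882456))
[ 271.87354788 -617.31921226  255.35197877]
```

```bash
python3 -m jog '[0.6,-0.25,-0.1,0,-1, 1,-0.5,-0.2,0,-1]'
python3 -m jog '[0.6,-0.25,0,0,-1, 1,-0.5,0,0,-1]'
python3 -m jog '[0.6,-0.25,0,0,-1, 1,-0.5,0,0,-1]'
python3 -m jog '[0.6,-0.25,0,-0.05,-1, 1,-0.5,0,-0.1,-1, 1,-0.5,0,-0.16,-1, 1,-0.5,0,-0.22,-1, 1,-0.5,0,-0.274,-1, 1,-0.5,0,-0.274,-1]'
python3 - <<'E'
from h import *
save("wrist","pics/w1.png"); print(cam("wrist")); o=arm.get_obs(); print(o["tool_pos"],R.from_rotvec(o["eef_rot"]).as_matrix().round(3),o["joint_positions"])
E
```

```text
clock: 0.35
tool_pos: [344.9, -530.0, 275.6]
eef_rot: [-3.073, -0.647, -0.001]
force: [1.0, 0.0, -1.0]
grip_width: 85.1
finger_force: 0.0
clock: 0.6
tool_pos: [416.8, -443.2, 276.1]
eef_rot: [-3.073, -0.65, -0.001]
force: [0.1, 0.2, -0.0]
grip_width: 85.2
finger_force: 0.0
clock: 0.85
tool_pos: [487.8, -357.1, 276.0]
eef_rot: [-3.073, -0.65, -0.001]
force: [-0.0, -0.2, 0.5]
grip_width: 85.5
finger_force: 0.0
clock: 1.6
tool_pos: [557.2, -273.5, 275.8]
eef_rot: [-2.525, -1.867, 0.0]
force: [-1.3, 0.2, 0.4]
grip_width: 85.3
finger_force: 0.0
{'fx': 340.1972267732864, 'fy': 340.1972267732864, 'cx': 253.53534530875132, 'cy': 183.97966224718422, 'eye': array([ 578.33598119, -203.11657164,  393.38399035]), 'attitude': array([-0.29271948,  0.04299673, -0.29618493])}
[ 557.29067808 -273.59777278  275.9290265 ] [[ 0.294  0.956 -0.001]
 [ 0.956 -0.294  0.   ]
 [ 0.    -0.001 -1.   ]] [ 0.65887018  0.39051143 -0.36419641  1.62966979  0.14891818  1.14955958
 -0.03969604]
```

View pics/w1.png

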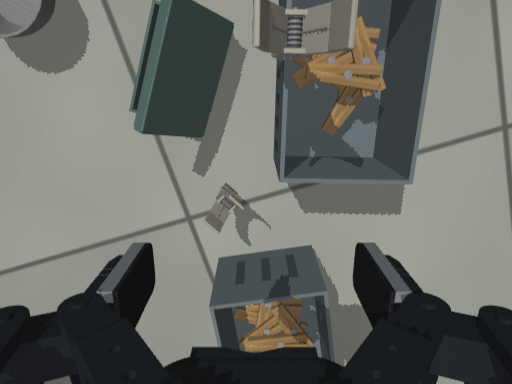

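Wrist view: the peg is at the top, with its spring hinge at about (295,30). The outer handle ends are at columns 253 and 357. The basket's near-wall rim runs along column 283.

Run:
```python
from h import *
m=cam("wrist")
for n,u,v,z in[("pivot",295,31,149),("left end",253,30,198),("right end",357,30,198),("left corner",253,50,199),("rightcorner",357,44,199),("corner low",283,181,100),("corner r",411,181,100),("wall near peg",283,60,100)]: print(n,plane(m,u,v,z).round(1))
print((np.array([plane(m,253,30,198),plane(m,357,30,198)])).mean(0))
```

```text
pivot [ 614.  -181.2  149. ]
left end [ 585.8 -178.6  198. ]
right end [ 638.2 -194.7  198. ]
left corner [ 582.8 -188.1  199. ]
rightcorner [ 636.5 -201.5  199. ]
corner low [ 578.6 -293.5  100. ]
corner r [ 688.6 -327.3  100. ]
wall near peg [ 606.2 -194.9  100. ]
[ 612.00430955 -186.68423053  198.        ]
```

```bash
python3 -m jog '[0.5,0.15,0,0,-1, 0.95,0.27,0,0,-1, 0.95,0.27,0,0,-1]'
python3 -m jog '[0.1,0,0,0,-1, 0.1,0,0.2,0,-1, 0.1,0,0.2,0,-1]'
python3 - <<'E'
from h import *
save("wrist","pics/w2.png"); o=arm.get_obs(); print(o["tool_pos"]); M=R.from_rotvec(o["eef_rot"]).as_matrix(); print(M.T@(np.array([613.8,-181.3,193])-o["tool_pos"]))
E
```

```text
clock: 2.02
tool_pos: [612.9, -184.9, 276.3]
eef_rot: [-2.517, -1.877, -0.004]
force: [-0.4, -0.7, -0.2]
grip_width: 85.4
finger_force: 0.0
clock: 2.4
tool_pos: [612.4, -182.0, 254.8]
eef_rot: [-2.525, -1.866, 0.005]
force: [-0.0, -0.1, 0.2]
grip_width: 85.7
finger_force: 0.0
[ 613.11254902 -182.00077779  255.84674037]
[ 0.91944878  0.54743698 62.8452972 ]
```

View pics/w2.png

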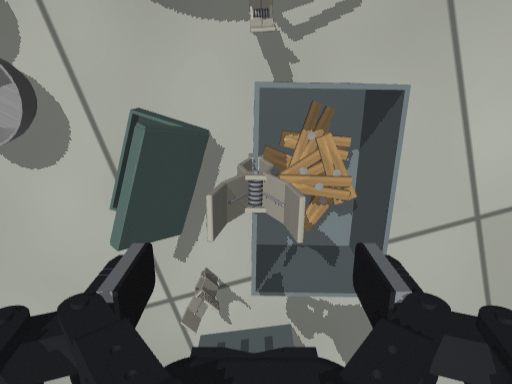

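The wrist view shows the peg at columns 208-303, centred between the open fingers (154-355). I'll descend and close gently.

```bash
python3 -m jog '[0,0,0.3,0,-1, 0.01,0.01,0.62,0,-1, 0.01,0.01,0.62,0,-1, 0.01,0.01,0.62,0,-0.5, 0.01,0.01,0.62,0,-0.3, 0.01,0.01,0.62,0,-0.3]' 20
python3 -m jog '[0,0,0,0,-0.15,0,0,0,0,-0.05,0,0,0,0,-0.05,0,0,0,0,-0.05]' 20
```

```text
clock: 3.2
tool_pos: [615.5, -180.3, 195.6]
eef_rot: [2.523, 1.87, 0.001]
force: [-0.7, -0.2, 0.5]
grip_width: 55.3
finger_force: 0.4
clock: 3.7
tool_pos: [615.2, -180.2, 194.2]
eef_rot: [-2.524, -1.871, 0.0]
force: [-0.1, -0.4, -0.5]
grip_width: 45.5
finger_force: 8.5
```

```bash
python3 -m jog '[0,0,0,0,0.03,0,0,0,0,0.08,0,0,0,0,0.13,0,0,0,0,0.13,0,0,0,0,0.13]' 20
python3 - <<'E'
from h import *
save("wrist","pics/w3.png")
E
```

```text
clock: 4.32
tool_pos: [615.2, -180.2, 194.3]
eef_rot: [2.524, 1.871, 0.0]
force: [-0.7, -0.8, -0.3]
grip_width: 37.4
finger_force: 10.3
```

View pics/w3.png

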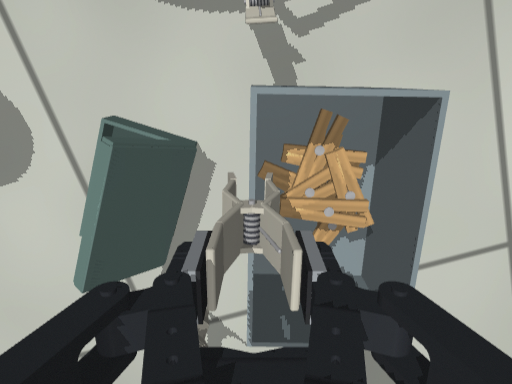

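```bash
python3 -m jog '[0,0,-0.15,0,0.13, 0,0,-0.4,0,0.13, 0,0,-0.7,0,0.13, 0,0,-0.95,0,0.13, 0,0,-0.95,0,0.13]'
python3 -m jog '[0.25,-0.18,0,0,0.13,0.55,-0.4,0,0,0.13, 0.82,-0.61,0,0,0.13]'
python3 -m jog '[0.3,-0.2,0,0,0.13,0.6,-0.4,0,0,0.13, 0.82,-0.61,0,0,0.13]'
python3 -m jog '[0.3,-0.2,0,0,0.13,0.6,-0.4,0,0,0.13, 0.82,-0.61,0,0,0.13]'
python3 -m jog '[0.3,-0.2,0,-0.03,0.13,0.5,-0.37,0,-0.06,0.13, 0.7,-0.5,0,-0.09,0.13,0.82,-0.61,0,-0.12,0.13,0.82,-0.61,0,-0.15,0.13,0.82,-0.61,0,-0.15,0.13,0.82,-0.61,0,-0.15,0.13]'
python3 - <<'E'
from h import *
save("wrist","pics/w4.png"); o=arm.get_obs(); print(o["tool_pos"],R.from_rotvec(o["eef_rot"]).as_matrix().round(3),o["joint_positions"])
m=cam("wrist"); print(m["eye"],proj(m,[479,206.8,150]))
E
```

```text
clock: 5.0
tool_pos: [616.5, -180.2, 292.7]
eef_rot: [2.52, 1.868, 0.006]
force: [-0.2, -0.5, -0.3]
grip_width: 37.1
finger_force: 10.3
clock: 5.38
tool_pos: [579.6, -82.8, 288.3]
eef_rot: [-2.523, -1.87, 0.002]
force: [-0.7, 0.8, 0.1]
grip_width: 37.1
finger_force: 10.3
clock: 5.75
tool_pos: [545.2, 13.8, 288.4]
eef_rot: [-2.522, -1.872, 0.001]
force: [0.2, -0.0, -0.6]
grip_width: 37.1
finger_force: 10.3
clock: 6.12
tool_pos: [510.6, 109.8, 288.5]
eef_rot: [-2.522, -1.872, 0.002]
force: [-0.2, -0.6, -0.1]
grip_width: 37.2
finger_force: 10.3
clock: 7.0
tool_pos: [477.0, 204.1, 288.8]
eef_rot: [-2.02, -2.406, 0.001]
force: [-0.0, -0.1, -0.9]
grip_width: 37.5
finger_force: 10.3
[477.13373292 204.14590807 288.9547354 ] [[-0.174  0.985 -0.   ]
 [ 0.985  0.174 -0.   ]
 [-0.    -0.    -1.   ]] [ 0.0802387   0.24891121 -0.67081351  1.82871593  0.17081204  1.12266499
 -0.47565888]
[463.67410735 276.84124206 406.40863308] (np.float64(257.10786401779836), np.float64(175.98848346759794))
```

View pics/w4.png

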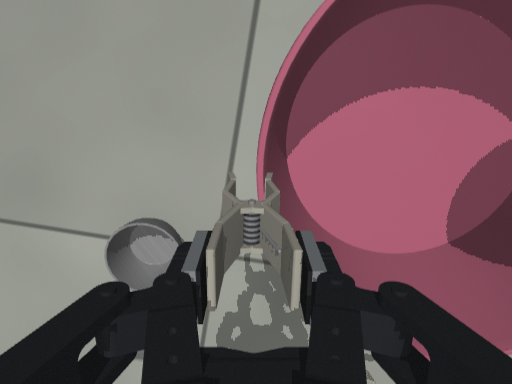

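The wrist view shows the rim's outer edge at about (258,170). The jaw tips are at about (232,178) and (269,178), just short of the rim. I'll fit the rim accurately.

Run:
```python
from h import *
from scipy.optimize import least_squares
im=cv2.imread("pics/w4.png"); hsv=cv2.cvtColor(im,cv2.COLOR_BGR2HSV)
k=(((hsv[...,0]>160)|(hsv[...,0]<5))&(hsv[...,1]>90))
m=cam("wrist")
P=np.array([plane(m,np.argmax(k[v]),v,147)[:2] for v in range(4,165,3)])
P0=[(np.argmax(k[v]),v) for v in (10,60,110,160)]; print(P0)
r=least_squares(lambda q:np.hypot(*(P-q).T)-183,[656,238],loss="cauchy",f_scale=1); print(r.x,np.abs(r.fun).mean())
r3=least_squares(lambda q:np.hypot(*(P-q[:2]).T)-q[2],[656,238,183]); print("free r",r3.x)
X=np.array([.985,.174]); 
for c in([656.1,238.2],r.x): print("rim spot",np.array(c)-180*X)
o=arm.get_obs();M=R.from_rotvec(o["eef_rot"]).as_matrix()
for u in(233,269): print("tip",plane(m,u,178,182.5))
s=plane(m,251,228,243.7);print("pivot",s)
g=r.x-180*X; print("tool delta from TCP",M.T@(np.array([*g,0])-o["tool_pos"]), "from pivot",M.T@(np.array([*g,150])-s))
```

```text
[(np.int64(317), 10), (np.int64(284), 60), (np.int64(265), 110), (np.int64(257), 160)]
[658.37584769 240.92453368] 0.20149333306445552
free r [653.27160882 241.96499264 177.88997033]
rim spot [478.8  206.88]
rim spot [481.07584769 209.60453368]
tip [461.06056462 211.40948331 182.5       ]
tip [485.32587148 215.68292376 182.5       ]
pivot [475.23160507 204.18204575 243.7       ]
tool delta from TCP [  4.77222924   4.97298958 288.95098403] from pivot [ 4.35215123  6.74306745 93.69545543]
```

```bash
python3 -m jog '[0.06,0.075,0,0,0.13,0.06,0.075,0,0,0.13,0.06,0.075,0.1,0,0.13,0.06,0.075,0.2,0,0.13,0.06,0.075,0.3,0,0.13,0.06,0.075,0.4,0,0.13,0.06,0.075,0.5,0,0.13,0.06,0.075,0.5,0,0.13]'
python3 -m jog '[0,0,0,0,0.13,0,0,0,0,0.13]'
python3 - <<'E'
from h import *
a=save("wrist","pics/w5.png"); b=save("scene","pics/s5.png"); m=cam("scene")
o=arm.get_obs();print(o["tool_pos"],o["force"]); u,v=map(int,proj(m,[481,209.6,160])); print(u,v)
c=b[max(v-50,0):v+50,u-50:u+50,::-1]; c=cv2.resize(c,(384,384),interpolation=2)
cv2.imwrite("pics/c5.png",np.hstack([a[100:356,130:386,::-1].repeat(1,0) if 0 else cv2.resize(a[100:356,130:386,::-1],(384,384)),c]))
E
```

```text
clock: 8.05
tool_pos: [483.0, 211.5, 238.3]
eef_rot: [-2.017, -2.407, 0.003]
force: [-0.5, 0.3, 0.2]
grip_width: 37.3
finger_force: 10.3
clock: 8.3
tool_pos: [483.7, 212.0, 239.8]
eef_rot: [2.017, 2.408, 0.001]
force: [0.1, -1.0, -0.0]
grip_width: 37.3
finger_force: 10.3
[483.6638447  211.90537104 239.69413325] [-1.80016717  0.38955342 -0.68881063]
372 210
```

View pics/c5.png

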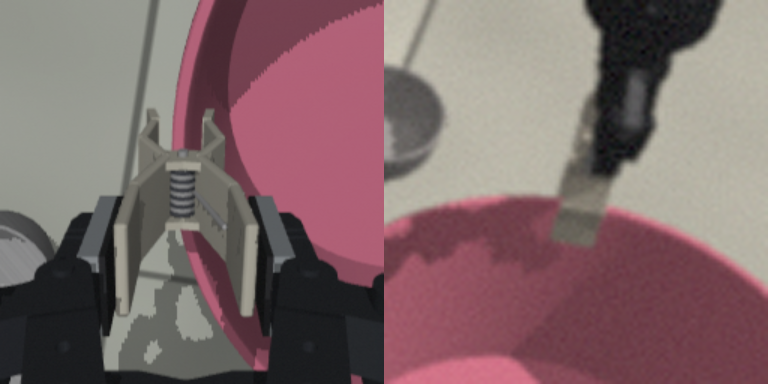

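The wrist crop shows the rim bead (columns 176-188) between the jaws (inner edges 156 and 204), with gaps on both sides. In the scene crop the inner jaw hangs below the rim, with its tip at (574,243). One depth check and I'll hand it in.

Run:
```python
from h import *
m=cam("scene"); e,d=ray(m,322+190*100/384,160+243*100/384)
t=((np.array([496,212])-e[:2])@[.985,.174])/(d[:2]@[.985,.174]); p=e+t*d; print(p)
o=arm.get_obs(); print(o["grip_width"],o["finger_force"],o["clock"])
if p[2]<141 and p[2]>115: print(arm.sign_off())
```

```text
[495.24510459 216.27340219 126.99855098]
37.285635024492095 10.273918427992612 8.4
the job is handed in; nothing more can be done
None
```

I handed the job in at 8.4 s with the peg held open over the pink tub's rim, one jaw inside and one outside, but I have no verdict on whether it passed. The last pictures show clear gaps on both sides of the rim, with the inner jaw tip about 23 mm below its top. Grip was about 10 N a side at 37 mm over the handles, roughly 0.32 rad open, and I saw no contact with the lid, bowls or soap dish.

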